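Load the still-air hood with culture jars

TASK

First raise the hood's glass sash by pushing up under its lower edge until that edge is level with the height marker on the upright. Then lift every culture jar off the rack, over its front rail, and stand them all upright in the hood's pull-out tray, push the tray fully home under the sash, and last swing the hook down until it rests in its catch on the tray. Leave everything else on the table as it stands.

Things in the scene. Friction and masses are not known exactly. Their poses are not given: they have to be found in the camera images.
- hood: white bench hood with a glass sash in front, fixed, 420 deep x 330 wide x 560 mm high; origin on the table under the middle of the opening, x points into the hood, y to its left (seen by the robot), z up. Base plate 8 mm thick, from x -0.285 to 0.135. Two guide uprights 30 x 26 mm, 530 mm high, at y +-0.152, x from -0.021. Opening between them 270 mm wide; roof 372 mm high
- sash_edge (a point): middle of the lower edge of the sash's lifting lip (hood frame x -0.040 to -0.006 is the lip, 276 mm wide, 12 mm thick; this point is on its underside at x -0.030; above the lip the sash is set back to x -0.024). The sash is 250 mm high, starts 68 to 78 mm above the table, is counterbalanced, needs about 4 N either way, and stays where it is left
- sash (a joint): height of the sash: its lower edge is 0.06 m + this value above the table; range 0 to 0.24
- height_mark (a point): lower face of the small dark marker clip on the front of the hood's left (+y) upright, the height that the sash's lower edge shall have (180 to 230 mm above the table); do not move it
- tray (a joint): position of the tray, m: 0 pulled out (as it starts), 0.185 fully home (end stop); slides along the hood's x with about 2.5 N
- tray_floor (a point): middle of the tray's jar compartment, on its floor, 18 mm above the table; axes as the hood's. The compartment is 80 mm (x) by 260 mm (y) inside, rim 16 mm above the floor, wall 4 mm. Jars fit in one row along y, 64 mm apart. Travels with the tray: 133 mm in front of the hood's origin when out, 52 mm behind it when home
- tray_handle (a point): grip point of the tray's handle, an upright black block on the slide plate, 26 mm (x) by 16 mm (y), its top 15 mm above this point and 73 mm above the table; 144 mm in front of the compartment's centre and 30 mm to its right (-y). The plate in front of the compartment is level with its floor; when the tray is home the handle stands 92 mm in front of the hood's origin
- hook_pivot (a point): hinge of the swing hook, on a post at the hood's left front, 48 mm above the table; its axis is the hood's x
- hook_tip (a point): free end of the swing hook, a flat bar 120 mm long from the hinge, 10 mm (x) by 14 mm thick, with a round 18 mm end
- swing_hook (a joint): angle of the hook, rad: 0 = open, standing up and leaning 0.1 rad outward (+y); grows as it swings towards the hood's -y and down; 1.67 = horizontal, resting in the fork-shaped catch on the tray (end stop). A stiff hinge (0.12 N m): it stays where it is left. The bar's catch is 80 mm from the hinge when the tray is home
- rack: low plywood rack, fixed, 100 deep x 380 wide x 78 mm high; origin on the table 80 mm behind (+x) the middle of its board; x points away from its open front, y to the left. Top of the board 50 mm above the table; round steel retaining rail, 8 mm thick, along the front at x -0.124, its top 69 mm above the table; back panel 68 mm and end panels 78 mm high. Jars stand in one row along y, about 85 mm apart, behind the rail
- jar_1_mid (a point): centre (half-way up) of a squat round culture jar, amber glass with a white lid, 54 mm in diameter, 60 mm high, 0.16 kg; z is its axis; two to four jars are present, on the rack
- jar_2_mid (a point): centre of another such jar
- jar_3_mid (a point): centre of another such jar
- jar_4_mid (a point): centre of another such jar
- cap_tub: white round tub of crown caps, 116 mm wide, 68 mm high, loose; origin in the middle of its underside; to be left alone
- mug: green and white mug, 78 mm wide, 101 mm high, loose; to be left alone
- tape_roll: roll of brown tape, 110 mm wide, 48 mm high, loose; to be left alone
There are look-alikes about, which are no part of the job. Leave any brown or pink look-alike of the part that bears jar_4_mid alone.

How it is judged (in metres and radians):
On the way, in this order (a step that is already met when the one before it is completed fails the run):
1. the sash's lower edge is level with the height marker (z of sash_edge in the frame of height_mark between -0.01 and 0.01 m), for 0.3 s.
2. every jar stands upright in the tray, the tray not yet home, the hook still open (x of jar_1_mid in the frame of tray_floor between -0.04 and 0.04 m and y of jar_1_mid in the frame of tray_floor between -0.13 and 0.13 m and z of jar_1_mid in the frame of tray_floor between 0.022 and 0.038 m and angle between each of jar_1_mid, jar_2_mid, jar_3_mid, jar_4_mid's own z axis and vertical below 0.22 rad and x of jar_2_mid in the frame of tray_floor between -0.04 and 0.04 m and y of jar_2_mid in the frame of tray_floor between -0.13 and 0.13 m and z of jar_2_mid in the frame of tray_floor between 0.022 and 0.038 m and x of jar_3_mid in the frame of tray_floor between -0.04 and 0.04 m and y of jar_3_mid in the frame of tray_floor between -0.13 and 0.13 m and z of jar_3_mid in the frame of tray_floor between 0.022 and 0.038 m and x of jar_4_mid in the frame of tray_floor between -0.04 and 0.04 m and y of jar_4_mid in the frame of tray_floor between -0.13 and 0.13 m and z of jar_4_mid in the frame of tray_floor between 0.022 and 0.038 m and value of joint tray below 0.12 m and value of joint swing_hook below 1.2 rad), for 0.2 s.
3. the tray is fully home with the jars in it (x of jar_1_mid in the frame of tray_floor between -0.04 and 0.04 m and y of jar_1_mid in the frame of tray_floor between -0.13 and 0.13 m and z of jar_1_mid in the frame of tray_floor between 0.022 and 0.038 m and angle between each of jar_1_mid, jar_2_mid, jar_3_mid, jar_4_mid's own z axis and vertical below 0.22 rad and x of jar_2_mid in the frame of tray_floor between -0.04 and 0.04 m and y of jar_2_mid in the frame of tray_floor between -0.13 and 0.13 m and z of jar_2_mid in the frame of tray_floor between 0.022 and 0.038 m and x of jar_3_mid in the frame of tray_floor between -0.04 and 0.04 m and y of jar_3_mid in the frame of tray_floor between -0.13 and 0.13 m and z of jar_3_mid in the frame of tray_floor between 0.022 and 0.038 m and x of jar_4_mid in the frame of tray_floor between -0.04 and 0.04 m and y of jar_4_mid in the frame of tray_floor between -0.13 and 0.13 m and z of jar_4_mid in the frame of tray_floor between 0.022 and 0.038 m and value of joint tray above 0.179 m), for 0.2 s.
4. the hook rests in its catch (value of joint swing_hook above 1.6 rad and value of joint tray above 0.179 m), for 0.2 s.
At the end, for the whole second after the job is handed in: Sash edge within 10 mm of the marker's height; every jar present upright (within 12 degrees) on the floor of the tray; tray within 6 mm of its end stop; hook within 0.07 rad of its end stop, resting in the catch (all of step 1 and all of step 4 and x of jar_1_mid in the frame of tray_floor between -0.04 and 0.04 m and y of jar_1_mid in the frame of tray_floor between -0.13 and 0.13 m and z of jar_1_mid in the frame of tray_floor between 0.022 and 0.038 m and angle between each of jar_1_mid, jar_2_mid, jar_3_mid, jar_4_mid's own z axis and vertical below 0.22 rad and x of jar_2_mid in the frame of tray_floor between -0.04 and 0.04 m and y of jar_2_mid in the frame of tray_floor between -0.13 and 0.13 m and z of jar_2_mid in the frame of tray_floor between 0.022 and 0.038 m and x of jar_3_mid in the frame of tray_floor between -0.04 and 0.04 m and y of jar_3_mid in the frame of tray_floor between -0.13 and 0.13 m and z of jar_3_mid in the frame of tray_floor between 0.022 and 0.038 m and x of jar_4_mid in the frame of tray_floor between -0.04 and 0.04 m and y of jar_4_mid in the frame of tray_floor between -0.13 and 0.13 m and z of jar_4_mid in the frame of tray_floor between 0.022 and 0.038 m); the robot touches nothing.
It fails at once if the tub of caps is pushed away (more than 40 mm) (distance of cap_tub from where it was at the start of the episode above 0.04 m).
It fails at once if the mug is pushed away (more than 40 mm) (distance of mug from where it was at the start of the episode above 0.04 m).
It fails at once if the roll of tape is pushed away (more than 40 mm) (distance of tape_roll from where it was at the start of the episode above 0.04 m).
It fails at once if the height marker is moved (distance of height_mark from where it was at the start of the episode above 0.01 m).
Of jar_1, jar_2, jar_3, jar_4 only 2 to 4 are there at a start; the rules pass over those that are not, and their reading is None.
At some moment in a run one of jar_1, jar_2, jar_3, jar_4 may be knocked a few centimetres aside while the robot is not near it.
It also fails if it takes over 210 s, if anything falls off the work surface, if the arm or the gripper's body presses on something with over 40 N, if the wrist force passes 120 N, or if a joint passes its speed limit or range.

ROBOT

A 6-joint arm with a two-finger parallel gripper is mounted at the origin on a cart in front of the work surface, level with it; the furniture and walls round the work are solid. World frame = base frame: x ahead of the robot, y to its left, z up, the work surface at z = 0. Lengths are in m, angles in degrees, forces in N, time in s.
With the tool pointing down it reaches from about 0.4 to 0.825 m from the base axis. Payload 7 kg.
Tool frame: the origin (TCP) lies on the centre line of the jaws, within the pads' length; the fingertips stand 19 mm ahead of it and the grasp point (between the pads) is the TCP; z points along the fingers, y is the line along which they close (so a half turn about z gives the same grasp; the last joint's range is limited). The gripper opens to 88 mm and grips with 3 to 60 N. Pads are 19 mm wide; open, the fingers measure 130 mm over their backs; the gripper's body (78 mm by 193 mm) begins 47 mm behind the grasp point.
Start: joints at [-60.441, 20.546, 0.682, 0, -70.136, -16.507], TCP at [0.152, -0.658, 0.246] pointing down, gripper open.
Joint ranges: [-176.03, 176.03], [-82.01, 121.73], [-58.28, 71.71], [-173.87, 95.51], [-174.79, -0.11], [-173.66, 173.66]. Speed limits (degrees/s): [136.94, 136.94, 172.46, 180, 180, 180].

INTERFACE

Orientations are given as [roll, pitch, yaw] about the fixed x, y, z axes, in that order (R = Rz(yaw) Ry(pitch) Rx(roll)).
In Python, from plant import * gives the robot as it stands. The module is installed in compiled form; this text tells all that it offers.
- The arm moves only by the tool play_rows, never from a script. Its argument "deltas" is a list of rows, each a list of 6 numbers: the shift along the world's x, y, z scaled (see below), then the turn, a rotation vector about the world's x, y, z scaled (see below). A call has 1 to 10 rows; each row shifts and turns the commanded pose from where the row before left it; what a row does not reach is not made up. The controller multiplies each number of a shift by 800 mm and each number of a turn by 180 degrees. A row lasts 1/10 s, in which the tool goes at most 50 mm and 8.59 degrees, less where a joint would pass 70% of its speed; a pose out of reach is approached as far as the arm can. A call with a number of a shift or a turn outside -1 to 1 is refused whole. A call with a gripper value outside its range is refused whole. "gripper" is the gripper command: -1 is shut, 1 is fully open, values between are in proportion, set as the call begins (left out, the last holds). The fingers move at their own pace and stop on an object; the grip force is fixed at half the most. Time passes only in rows, so rows that do not move let the fingers close. It gives the time, the measured TCP pose, the force, the opening and the grip force at its end, in the units of the state.
- get_obs(): the state, without advancing time (a new reading comes with each control period).
- snapshot(name): name is "side" or "top" or "wrist"; returns (picture, depth): 384x512x3 uint8, blue, green, red; 384x512 float32, m along the optical axis (not along the pixel's ray), 0 where there is no reading.
- camera_model(name): a dict with "fx", "fy", "cx", "cy" (pixels), "world_to_cam" (4x4, takes a point from world to camera coordinates). Camera axes: x right, y down, z forward; pixel columns grow to the right and rows downward; lengths in m; the calibration is good to about 2 mm. A picture is of the moment at which its call begins: read the wrist's pose just before it. camera_model takes no time and is no camera call; for the wrist camera it gives the pose at the moment of the call.
- close_job(): hands the job in; it is judged then, once.
The state is a dict: "clock": time; "joint_pos": joint angles; "qvel": joint speeds; "tau": joint torques, N m; "tool_pos": TCP position; "orientation": TCP orientation; "force": force on the tool from outside, world axes, zero at the start; "moment": the same for the moment, N m; "opening": finger opening in m; "gripper_force": force on a finger pad.
Only numpy, scipy, OpenCV 4.12 (cv2) and the standard library are available. Lean on these libraries where they do the work, as an engineer would, in place of code of your own. Each camera call takes 0.05 s, during which the arm holds its last target. There are 200 camera calls.

## Working session

There is one attempt and no reset: what is moved stays moved. The work goes in short steps, Python scripts to look and compute and a tool call to move; the robot and the scene stay as the last step left them, time stands still between calls to the robot, and variables do not carry over. Pictures are saved under pics/ and viewed, at most 14 in all, crops included, and the job is handed in when it is done.

Besides the shell and the picture viewer there is one more tool, called after "Request:" by a JSON object that holds its "name" and its "arguments", one argument or row to a line. play_rows: Moves the arm, as the interface text tells. Its arguments: {"type":"object","properties":{"deltas":{"type":"array","items":{"type":"array","items":{"type":"number","minimum":-1,"maximum":1}}},"gripper":{"type":"number"}},"required":["deltas"]}

```bash
mkdir -p pics; cat > h.py <<'E'
from plant import *
import numpy as np, cv2
def snap(n,f=None):
    m=camera_model(n); p,d=snapshot(n)
    if f: cv2.imwrite('pics/'+f,p)
    return p,d,m
def cloud(d,m):
    v,u=np.mgrid[:d.shape[0],:d.shape[1]]
    c=np.stack([(u-m['cx'])/m['fx']*d,(v-m['cy'])/m['fy']*d,d],-1)
    T=np.linalg.inv(np.array(m['world_to_cam']))
    w=c@T[:3,:3].T+T[:3,3]; w[d==0]=np.nan
    return w
E
python3 - <<'E'
from h import *
for n in ('top','side'):
    p,d,m=snap(n,n+'0.png'); np.savez(n+'0.npz',p=p,w=cloud(d,m))
    print(n,m['fx'],np.linalg.inv(np.array(m['world_to_cam']))[:3].round(3).tolist())
print(get_obs())
E
```

```text
top 454.23157855187327 [[0.006, -0.98, 0.197, 0.169], [-1.0, -0.007, -0.004, 0.002], [0.005, -0.196, -0.98, 2.057]]
side 366.58352764725635 [[-0.449, -0.769, 0.454, -0.038], [-0.893, 0.386, -0.229, 0.275], [0.001, -0.509, -0.861, 1.24]]
{'clock': 0.1, 'joint_pos': array([-6.04404656e+01,  2.05855707e+01,  6.40287242e-01, -1.87027535e-02,
       -7.01342944e+01, -1.65078180e+01]), 'qvel': array([ 0.02728016, -0.12532449,  0.15252656,  0.10351668,  0.05179594,
       -0.04768523]), 'tau': array([-1.80111580e-03, -5.84161270e+01,  2.93752635e+01,  7.01556846e+00,
        1.02214603e-02, -5.90056379e-05]), 'tool_pos': array([ 0.15234363, -0.65717965,  0.24474278]), 'orientation': array([ 1.79918706e+02, -5.75574579e-03, -1.66954647e+02]), 'force': array([0.29783876, 0.12673229, 0.97379373]), 'moment': array([ 0.06108991, -0.0347428 , -0.00570662]), 'gripper_force': 0.0, 'opening': 0.0877853395993093}
```

View pics/top0.png

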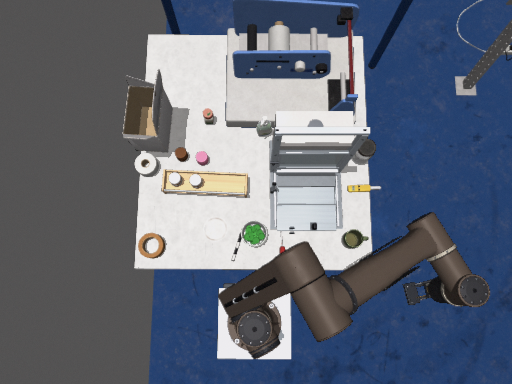

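View pics/side0.png

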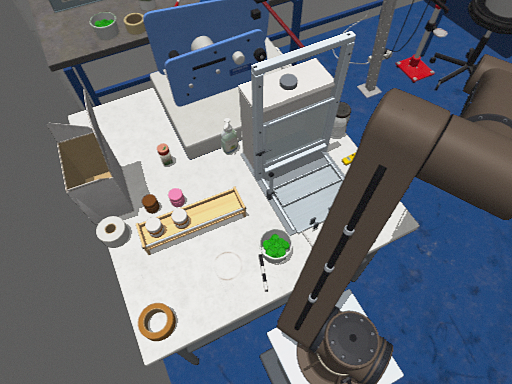

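The top view shows two white-lidded jars on the rack at (175,179) and (195,180). The look-alikes stand off the rack: brown (181,154) and pink (202,158), with a bottle at (208,115). The hood is at about (310,160), its tray at (307,205), the tub at (255,234), the mug at (353,239) and the tape at (151,245). A close crop will check the choice.

```bash
python3 - <<'E'
from h import *
t=np.load('top0.npz');s=np.load('side0.npz')
a=cv2.resize(t['p'][105:250,130:390],None,fx=3,fy=3,interpolation=cv2.INTER_CUBIC)
b=cv2.resize(s['p'][25:275,120:380],None,fx=3,fy=2.4,interpolation=cv2.INTER_CUBIC)
cv2.imwrite('pics/a.png',a);cv2.imwrite('pics/b.png',b)
w=t['w']
def q(u,v,W=w): print((u,v),np.nanmedian(W[v-1:v+2,u-1:u+2].reshape(-1,3),0).round(3))
for u,v in [(175,179),(195,180),(181,154),(202,158),(166,192),(245,193),(248,173),(165,172),(255,234),(353,239),(145,245),(274,131),(367,131),(274,187),(292,230),(313,226),(280,226),(335,226),(278,178),(337,178),(315,200)]: q(u,v)
E
```

```text
(175, 179) [0.612 0.349 0.114]
(195, 180) [0.611 0.261 0.11 ]
(181, 154) [0.74  0.334 0.067]
(202, 158) [0.721 0.239 0.063]
(166, 192) [0.571 0.405 0.031]
(245, 193) [0.559 0.042 0.076]
(248, 173) [0.669 0.031 0.003]
(165, 172) [0.654 0.404 0.073]
(255, 234) [ 0.381 -0.004  0.046]
(353, 239) [ 0.364 -0.445  0.012]
(145, 245) [0.333 0.491 0.003]
(274, 131) [ 0.697 -0.069  0.513]
(367, 131) [ 0.686 -0.387  0.56 ]
(274, 187) [ 0.581 -0.085  0.088]
(292, 230) [ 0.403 -0.171  0.014]
(313, 226) [ 0.414 -0.258  0.071]
(280, 226) [ 0.42  -0.116  0.019]
(335, 226) [ 0.423 -0.365  0.017]
(278, 178) [ 0.644 -0.109  0.005]
(337, 178) [ 0.648 -0.382  0.013]
(315, 200) [ 0.541 -0.275  0.019]
```

View pics/a.png

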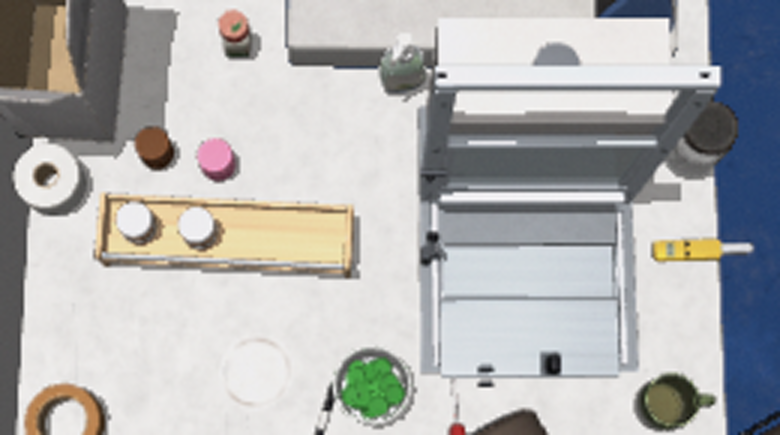

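View pics/b.png

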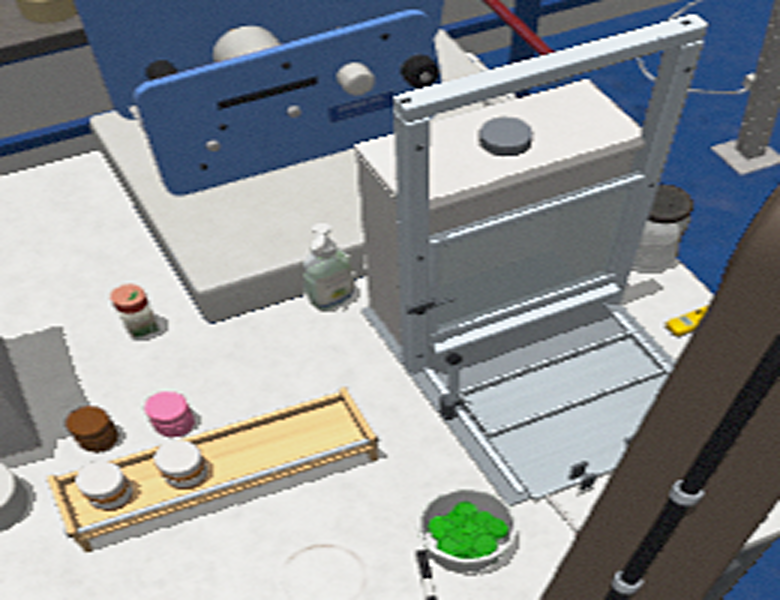

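Two jars, at crop pixels (136,222) and (197,228). Brown and pink lids are off the rack. Marker clip shows at side-crop (425,308), hook tip at (453,358), handle at (580,470), lip at (530,318). Next, the hood frame and jar positions.

```bash
python3 - <<'E'
from h import *
t=np.load('top0.npz');s=np.load('side0.npz')
W=np.concatenate([t['w'].reshape(-1,3),s['w'].reshape(-1,3)]);P=np.concatenate([t['p'].reshape(-1,3),s['p'].reshape(-1,3)]).astype(int)
def sel(x,y,z): return (W[:,0]>x[0])&(W[:,0]<x[1])&(W[:,1]>y[0])&(W[:,1]<y[1])&(W[:,2]>z[0])&(W[:,2]<z[1])
# jar lids
for nm,c,z in [('j1',(.612,.349),(.1,.125)),('j2',(.611,.261),(.1,.125))]:
    k=sel((c[0]-.045,c[0]+.045),(c[1]-.042,c[1]+.042),z); p=W[k]; (r)=cv2.minEnclosingCircle(p[:,:2].astype(np.float32)); print(nm,k.sum(),p.mean(0).round(4),r)
# sidelip
k=sel((.5,.75),(-.45,-.05),(.515,.6)); p=W[k]; r=cv2.minAreaRect(p[:,:2].astype(np.float32)); print('top frame',k.sum(),r,np.percentile(p[:,2],[5,50,95]))
# dark things
dk=P.max(1)<70
for nm,b in [('handle',((.36,.46),(-.30,-.22),(.03,.09))),('catch',((.36,.46),(-.21,-.13),(.012,.09))),('hooktip',((.5,.65),(-.14,-.03),(.1,.2))),('hookpost',((.5,.65),(-.14,-.03),(.02,.1))),('mark',((.58,.7),(-.13,-.03),(.17,.26)))]:
    for j,n in ((0,'top'),(1,'side')):
        k=sel(*b)&dk; k[(1-j)*384*512:(2-j)*384*512]=False
        if k.sum(): p=W[k]; print(nm,n,k.sum(),p.min(0).round(3),p.max(0).round(3),np.median(p,0).round(3))
def q(u,v): print((u,v),np.nanmedian(s['w'][v-1:v+2,u-1:u+2].reshape(-1,3),0).round(3))
for c in [(455,345),(530,320),(600,292),(415,200),(415,340),(640,250),(425,308),(453,358),(448,405),(580,470)]: q(120+c[0]//3,25+int(c[1]/2.4))
for y in np.arange(-.36,-.09,.03):
    k=sel((.55,.68),(y,y+.03),(.075,.11)); p=W[k]
    if len(p): print(round(y,2),len(p),p.min(0).round(3),p.max(0).round(3))
E
```

```text
j1 313 [0.6185 0.3557 0.1106] ((0.6198307275772095, 0.35447925329208374), 0.029226213693618774)
j2 296 [0.6114 0.2643 0.1105] ((0.6128312945365906, 0.26419153809547424), 0.028460988774895668)
top frame 2211 ((0.6889883279800415, -0.23062001168727875), (0.03185918927192688, 0.332889586687088), 0.482697069644928) [0.52896222 0.55790471 0.56251795]
handle top 27 [ 0.407 -0.272  0.04 ] [ 0.428 -0.257  0.084] [ 0.418 -0.262  0.071]
catch top 8 [ 0.386 -0.173  0.038] [ 0.409 -0.159  0.049] [ 0.397 -0.166  0.044]
catch side 32 [ 0.387 -0.172  0.023] [ 0.412 -0.152  0.062] [ 0.408 -0.162  0.045]
hooktip top 10 [ 0.577 -0.088  0.148] [ 0.587 -0.074  0.186] [ 0.581 -0.083  0.173]
hooktip side 21 [ 0.58  -0.086  0.163] [ 0.59  -0.07   0.179] [ 0.583 -0.078  0.175]
hookpost top 7 [ 0.572 -0.093  0.028] [ 0.579 -0.075  0.063] [ 0.575 -0.08   0.05 ]
hookpost side 40 [ 0.519 -0.127  0.02 ] [ 0.604 -0.065  0.06 ] [ 0.577 -0.078  0.034]
mark top 13 [ 0.583 -0.099  0.181] [ 0.668 -0.069  0.202] [ 0.664 -0.081  0.195]
mark side 42 [ 0.581 -0.124  0.171] [ 0.679 -0.062  0.204] [ 0.665 -0.078  0.186]
(27
[... 177 characters left out ...]
 [ 0.737 -0.456  0.053]
(261, 153) [ 0.67  -0.083  0.196]
(271, 174) [ 0.583 -0.078  0.175]
(269, 193) [ 0.579 -0.071  0.057]
(313, 220) [ 0.411 -0.163  0.049]
-0.36 99 [ 0.655 -0.359  0.076] [ 0.68 -0.33  0.11]
-0.33 102 [ 0.653 -0.33   0.076] [ 0.68  -0.301  0.109]
-0.3 103 [ 0.653 -0.3    0.076] [ 0.68 -0.27  0.11]
-0.27 109 [ 0.654 -0.27   0.076] [ 0.68 -0.24  0.11]
-0.24 106 [ 0.655 -0.24   0.076] [ 0.679 -0.21   0.11 ]
-0.21 102 [ 0.654 -0.21   0.076] [ 0.68 -0.18  0.11]
-0.18 98 [ 0.652 -0.18   0.076] [ 0.679 -0.151  0.108]
-0.15 107 [ 0.653 -0.15   0.075] [ 0.68  -0.121  0.11 ]
-0.12 108 [ 0.652 -0.12   0.075] [ 0.68 -0.09  0.11]
-0.09 65 [ 0.579 -0.087  0.075] [ 0.68  -0.065  0.11 ]
```

Hood origin ≈ (0.694, -0.231), yaw ≈ 0. The handle at (0.417, -0.262) matches the expected (0.417, -0.261). Jars are at (0.618, 0.355) and (0.612, 0.264), tops 0.110 as expected. I'll move to the hood front and tilt the tool 45° forward.

Request:
{"name": "play_rows", "arguments": {
  "deltas": [
    [0.038, 0.043, 0.01, 0, 0, -0.0072],
    [0.038, 0.043, 0.01, 0, 0, -0.0072],
    [0.038, 0.043, 0.01, 0, 0, -0.0072],
    [0.038, 0.043, 0.01, 0, 0, -0.0072],
    [0.038, 0.043, 0, 0, 0, -0.0072],
    [0.038, 0.043, 0, 0, 0, -0.0072],
    [0.038, 0.043, 0, 0, 0, -0.0072],
    [0.038, 0.043, 0, 0, 0, -0.0072],
    [0.038, 0.043, 0, 0, 0, -0.0072],
    [0.038, 0.043, 0, 0, 0, -0.0072]
  ],
  "gripper": -1
}}

```text
clock: 1.1
tool_pos: [0.4572, -0.3118, 0.2775]
orientation: [180.0, -0.0, -180.0]
force: [0.9, -0.5, -0.5]
opening: 0.0131
gripper_force: 0.0
```

Request:
{"name": "play_rows", "arguments": {
  "deltas": [
    [0.01, 0.03, 0, 0, -0.04, 0],
    [0.01, 0.03, 0, 0, -0.04, 0],
    [0.01, 0.03, 0, 0, -0.04, 0],
    [0.01, 0.03, 0, 0, -0.04, 0],
    [0.01, 0.03, 0, 0, -0.04, 0],
    [0.01, 0.03, 0, 0, -0.04, 0],
    [0.01, 0, 0, 0, -0.01, 0],
    [0, 0, 0, 0, 0, 0]
  ]
}}

```text
clock: 1.9
tool_pos: [0.5089, -0.1825, 0.2762]
orientation: [-179.1, 42.8, -179.9]
force: [0.2, -0.3, -0.9]
opening: 0.0003
gripper_force: 0.0
```

```bash
python3 - <<'E'
from h import *
p,d,m=snap('wrist','w1.png'); np.savez('w1.npz',p=p,w=cloud(d,m))
E
```

```text
(no output)
```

View pics/w1.png

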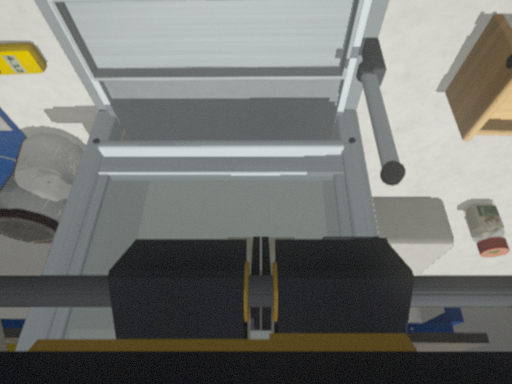

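The wrist view, upside-down, shows the hook at (385,120) and the lip at (220,150). The marker is hidden behind the fingers, so I'll use the side picture for the marker's lower edge.

```bash
python3 - <<'E'
from h import *
t=np.load('side0.npz');p=t['p'].astype(int);w=t['w']
g=p.sum(2)//3
print('cols 255..272'); 
for v in range(146,162): print(v,g[v,254:274],)
m=camera_model('side');T=np.linalg.inv(np.array(m['world_to_cam']))
for u,v in [(258,149),(258,151),(261,150),(261,152),(261,153),(261,154),(261,155),(261,156)]:
    r=T[:3,:3]@np.array([(u-m['cx'])/m['fx'],(v-m['cy'])/m['fy'],1]); s=(.666-T[0,3])/r[0]
    print(u,v,w[v,u].round(3),(T[:3,3]+s*r).round(4))
k=np.load('w1.npz')['w']; print(k[150,130:340:30].round(3))
E
```

```text
cols 255..272
146 [112 107 115 106 101 108 103 104  98 100 103 102 100 103 104 104 105 101
 102 105]
147 [108 113 113 105 102 101 104 105  99 102 103 102 104 101 103  97 101 102
 101 101]
148 [107 109 109 104 101 103 107 104  96 100 103 102 103 101 103 103 103 103
 103 103]
149 [109 111 112 107 102 105 104 108  98  95  82  95 102 104  89  95 103  91
  97 105]
150 [107 110 114 106 104 106  89  93  98 101  85  96  98 107 103  83  64  90
 102 103]
151 [112 110 113 110  97 100 101  92  64  49  44  89  84  70  92 105 102 101
 101 104]
152 [110  97 102 105 104  80  51  45  36  32  57  65  90 100 102 101 103 102
 102 105]
153 [114  96  91  69  50  43  32  26  55  58  89 102 105  99 106 101 104 101
 100 106]
154 [113  93  57  32  24  33  25  36  85 104 105 102 102 107 101 102  98 103
 102 102]
155 [112  88  42  55  48  17   3  60  93 104 104 101 102 101 100 101 102  99
  99 102]
156 [110 109 114 105 108  86  98 107 100  99 103 101 101 100 102 102 102 101
 103  98]
157 [109 112 112 110 105 106 104 108  98  97 104  99 104 102 100 103 100  98
  98 113]
158 [109 110 117 107 102 105 105 106  99  
[... 230 characters left out ...]
9 113 107 107 102 100 104  96 100  99 104 113 133 133 147 152 156
 126 135]
258 149 [ 0.674 -0.073  0.214] [ 0.666  -0.0694  0.2252]
258 151 [ 0.678 -0.075  0.197] [ 0.666  -0.0693  0.2139]
261 150 [ 0.674 -0.085  0.201] [ 0.666  -0.0811  0.2127]
261 152 [ 0.67  -0.083  0.196] [ 0.666  -0.0811  0.2012]
261 153 [ 0.671 -0.084  0.188] [ 0.666  -0.0811  0.1953]
261 154 [ 0.661 -0.078  0.197] [ 0.666  -0.0811  0.1895]
261 155 [ 0.676 -0.086  0.168] [ 0.666  -0.0811  0.1835]
261 156 [ 0.676 -0.086  0.163] [ 0.666  -0.0811  0.1776]
[[ 0.664 -0.332  0.086]
 [ 0.664 -0.298  0.086]
 [ 0.664 -0.264  0.086]
 [ 0.663 -0.23   0.087]
 [ 0.662 -0.197  0.087]
 [ 0.663 -0.163  0.086]
 [ 0.662 -0.13   0.087]]
```

Request:
{"name": "play_rows", "arguments": {
  "deltas": [
    [0, 0.02, 0.05, 0, 0, 0],
    [0, 0.02, 0.05, 0, 0, 0],
    [0, 0.02, 0.02, 0, 0, 0],
    [0, 0, 0, 0, 0, 0],
    [0, 0, 0, 0, 0, 0]
  ]
}}

```text
clock: 2.45
tool_pos: [0.5108, -0.135, 0.3746]
orientation: [-179.1, 43.0, 180.0]
force: [0.4, 0.1, -0.2]
opening: 0.0007
gripper_force: 0.0
```

```bash
python3 - <<'E'
from h import *
p,d,m=snap('wrist'); w=cloud(d,m); np.savez('w2.npz',p=p,w=w)
k=(w[...,0]>.63)&(w[...,0]<.70)&(w[...,1]>-.11)&(w[...,1]<-.05)&(w[...,2]>.15)&(w[...,2]<.26)
v,u=np.where(k); print(u.min(),u.max(),v.min(),v.max())
v0,v1,u0,u1=max(v.min()-20,0),v.max()+20,max(u.min()-30,0),u.max()+30
print(u0,v0); cv2.imwrite('pics/w2.png',cv2.resize(p[v0:v1,u0:u1],None,fx=3,fy=3))
dk=k&(p.max(2)<60); q=w[dk]; print(dk.sum(),q.min(0),q.max(0))
for zz in np.arange(.15,.26,.005):
    kk=k&(abs(w[...,2]-zz)<.0025); 
    if kk.any(): print(round(zz,3),kk.sum(),np.percentile(w[...,0][kk],[2,50]).round(4),p[kk].mean().round(0), p[kk].mean(1).min())
E
```

```text
284 330 131 216
254 111
55 [ 0.65887496 -0.09507911  0.19415473] [ 0.66770627 -0.06973093  0.20164238]
0.15 59 [0.6729 0.6744] 125.0 111.0
0.155 127 [0.6731 0.6746] 125.0 109.66666666666667
0.16 122 [0.6731 0.6747] 124.0 106.0
0.165 124 [0.6728 0.6746] 124.0 104.0
0.17 128 [0.6728 0.6745] 124.0 107.0
0.175 130 [0.673  0.6747] 124.0 105.66666666666667
0.18 103 [0.6732 0.6744] 122.0 102.66666666666667
0.185 31 [0.6689 0.6702] 110.0 93.33333333333333
0.19 161 [0.6609 0.6689] 92.0 57.666666666666664
0.195 165 [0.6594 0.6682] 82.0 48.0
0.2 289 [0.6596 0.6689] 84.0 50.0
0.205 175 [0.6683 0.6744] 118.0 76.33333333333333
0.21 150 [0.6728 0.6746] 123.0 106.0
0.215 151 [0.673  0.6746] 123.0 105.66666666666667
0.22 162 [0.6729 0.6746] 123.0 104.33333333333333
0.225 158 [0.6728 0.6746] 123.0 106.0
0.23 165 [0.673  0.6745] 124.0 105.0
0.235 174 [0.673  0.6746] 124.0 105.0
0.24 167 [0.6731 0.6748] 124.0 106.33333333333333
0.245 171 [0.6725 0.6746] 123.0 109.66666666666667
0.25 186 [0.673  0.6745] 124.0 106.33333333333333
0.255 178 [0.6732 0.6746] 124.0 107.0
0.26 89 [0.673  0.6746] 125.0 108.66666666666667
```

View pics/w2.png

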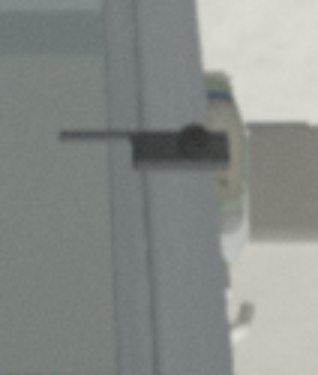

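```bash
python3 - <<'E'
from h import *
f=np.load('w2.npz');p,w=f['p'].astype(int),f['w']
for u in (282,305,315):
    print(u)
    for v in range(148,172,1): print(v,p[v,u].sum()//3,w[v,u].round(4))
E
```

```text
282
148 121 [ 0.6783 -0.1127  0.1715]
149 124 [ 0.6782 -0.1128  0.1731]
150 125 [ 0.6792 -0.1127  0.1738]
151 125 [ 0.6784 -0.1128  0.1758]
152 124 [ 0.6781 -0.1129  0.1775]
153 123 [ 0.6783 -0.1129  0.1788]
154 106 [ 0.6696 -0.1134  0.187 ]
155 85 [ 0.6689 -0.1135  0.189 ]
156 86 [ 0.6699 -0.1135  0.1896]
157 101 [ 0.6711 -0.1134  0.1901]
158 116 [ 0.6785 -0.113   0.1859]
159 128 [ 0.6786 -0.113   0.1873]
160 126 [ 0.6797 -0.113   0.1879]
161 127 [ 0.6801 -0.113   0.189 ]
162 126 [ 0.6789 -0.1131  0.1913]
163 125 [ 0.6782 -0.1132  0.1932]
164 126 [ 0.6796 -0.1131  0.1936]
165 126 [ 0.679  -0.1132  0.1955]
166 124 [ 0.68   -0.1132  0.1961]
167 126 [ 0.6786 -0.1133  0.1985]
168 122 [ 0.6784 -0.1133  0.2   ]
169 125 [ 0.6791 -0.1133  0.2009]
170 126 [ 0.6777 -0.1134  0.2033]
171 126 [ 0.6788 -0.1134  0.2038]
305
148 129 [ 0.6743 -0.0865  0.1746]
149 125 [ 0.6751 -0.0864  0.1754]
150 129 [ 0.6747 -0.0866  0.1772]
151 128 [ 0.6749 -0.0866  0.1785]
152 130 [ 0.6749 -0.0867  0.1799]
153 121 [ 0.6745 -0.0868  0.1817]
154 104 [ 0.6683 -0.0878  0.1879]
155 75 [ 0.6694 -0.0877  0.1885]
156 57 
[... 631 characters left out ...]

151 126 [ 0.6749 -0.0752  0.1785]
152 114 [ 0.6746 -0.0753  0.1801]
153 92 [ 0.6611 -0.0778  0.1921]
154 65 [ 0.6606 -0.078   0.1939]
155 50 [ 0.6611 -0.078   0.1949]
156 54 [ 0.6597 -0.0784  0.1973]
157 56 [ 0.661  -0.0782  0.1976]
158 52 [ 0.6605 -0.0784  0.1994]
159 54 [ 0.6613 -0.0784  0.2001]
160 57 [ 0.6631 -0.0781  0.2001]
161 55 [ 0.6649 -0.0779  0.2001]
162 56 [ 0.6677 -0.0775  0.1994]
163 63 [ 0.6682 -0.0775  0.2004]
164 81 [ 0.6692 -0.0774  0.201 ]
165 91 [ 0.6683 -0.0777  0.203 ]
166 96 [ 0.6716 -0.0772  0.202 ]
167 109 [ 0.6725 -0.0771  0.2027]
168 118 [ 0.6742 -0.0769  0.2029]
169 126 [ 0.6746 -0.077   0.2039]
170 126 [ 0.6749 -0.077   0.2051]
171 129 [ 0.675  -0.0771  0.2063]
```

Lower face of the marker is at z ≈ 0.188 and the sash edge is now at 0.0745, so it needs +0.1135. I'll descend under the lip.

Request:
{"name": "play_rows", "arguments": {
  "deltas": [
    [0.016, -0.02, -0.045, 0, 0, 0],
    [0.016, -0.02, -0.045, 0, 0, 0],
    [0.016, -0.02, -0.045, 0, 0, 0],
    [0.016, -0.02, -0.045, 0, 0, 0],
    [0.016, -0.02, -0.045, 0, 0, 0],
    [0.016, -0.02, -0.045, 0, 0, 0],
    [0.016, 0, -0.045, 0, 0, 0],
    [0.005, 0, -0.045, 0, 0, 0],
    [0, 0, -0.035, 0, 0, 0],
    [0, 0, 0, 0, 0, 0]
  ]
}}

```text
clock: 3.5
tool_pos: [0.5767, -0.2344, 0.1168]
orientation: [-178.0, 41.9, 179.4]
force: [-0.4, -2.0, -0.4]
opening: 0.0003
gripper_force: 0.0
```

Request:
{"name": "play_rows", "arguments": {
  "deltas": [
    [0.018, 0.004, -0.03, 0, 0, 0],
    [0.018, 0, -0.03, 0, 0, 0],
    [0, 0, -0.016, 0, 0, 0],
    [0, 0, 0, 0, 0, 0],
    [0, 0, 0, 0, 0, 0]
  ]
}}

```text
clock: 4.0
tool_pos: [0.6057, -0.2316, 0.0604]
orientation: [-177.8, 42.2, 179.6]
force: [-0.7, 0.8, -0.1]
opening: 0.0004
gripper_force: 0.0
```

Request:
{"name": "play_rows", "arguments": {
  "deltas": [
    [0.025, 0, 0, 0, 0, 0],
    [0.02, 0, 0, 0, 0, 0],
    [0.01, 0, 0, 0, 0, 0],
    [0, 0, 0, 0, 0, 0],
    [0, 0, 0, 0, 0, 0]
  ]
}}

```text
clock: 4.5
tool_pos: [0.6504, -0.2299, 0.0615]
orientation: [-177.7, 42.3, 179.8]
force: [-0.4, -0.2, 0.3]
opening: 0.0004
gripper_force: 0.0
```

Request:
{"name": "play_rows", "arguments": {
  "deltas": [
    [0, 0, 0.0125, 0, 0, 0],
    [0, 0, 0.0125, 0, 0, 0],
    [0, 0, 0.0125, 0, 0, 0],
    [0, 0, 0.0125, 0, 0, 0],
    [0, 0, 0.0125, 0, 0, 0],
    [0, 0, 0.0125, 0, 0, 0],
    [0, 0, 0.0125, 0, 0, 0],
    [0, 0, 0.0125, 0, 0, 0],
    [0, 0, 0.0125, 0, 0, 0],
    [0, 0, 0, 0, 0, 0]
  ]
}}

```text
clock: 5.5
tool_pos: [0.6484, -0.2302, 0.1504]
orientation: [-177.7, 42.2, 179.8]
force: [-3.6, 0.3, 0.0]
opening: 0.0003
gripper_force: 1.4
```

```bash
cat > lip.py <<'E'
from h import *
p,d,m=snap('wrist'); w=cloud(d,m); np.savez('w3.npz',p=p,w=w)
p2,d2,m2=snap('top'); w2=cloud(d2,m2)
for n,W in (('wrist',w),('top',w2)):
    k=(W[...,0]>.655)&(W[...,0]<.669)&(W[...,1]<-.11)&(W[...,1]>-.355)&(W[...,2]>.06)&(W[...,2]<.25)&((W[...,1]>-.19)|(W[...,1]<-.27))
    q=W[k]
    if len(q): h,e=np.histogram(q[:,2],np.arange(.06,.25,.004)); print(n,len(q),[(round(e[i],3),int(h[i])) for i in np.argsort(-h)[:5]], np.median(q[abs(q[:,2]-e[np.argmax(h)]-.002)<.004],0))
E
python3 lip.py
```

```text
wrist 3689 [(np.float64(0.168), 2438), (np.float64(0.164), 1136), (np.float64(0.16), 115), (np.float64(0.06), 0), (np.float64(0.076), 0)] [ 0.65850846 -0.16008067  0.16961002]
top 115 [(np.float64(0.168), 40), (np.float64(0.164), 32), (np.float64(0.172), 22), (np.float64(0.16), 11), (np.float64(0.156), 3)] [ 0.66166051 -0.27988178  0.16942703]
```

Request:
{"name": "play_rows", "arguments": {
  "deltas": [
    [0, 0, 0.01, 0, 0, 0],
    [0, 0, 0.01, 0, 0, 0],
    [0, 0, 0.01, 0, 0, 0],
    [0, 0, 0.007, 0, 0, 0],
    [0, 0, 0, 0, 0, 0],
    [0, 0, 0, 0, 0, 0]
  ]
}}

```text
clock: 6.2
tool_pos: [0.6489, -0.2312, 0.1787]
orientation: [-177.9, 42.1, 179.7]
force: [-6.2, 2.0, -1.1]
opening: 0.0007
gripper_force: 2.6
```

```bash
python3 lip.py
```

```text
wrist 3812 [(np.float64(0.196), 2781), (np.float64(0.192), 1019), (np.float64(0.188), 12), (np.float64(0.06), 0), (np.float64(0.076), 0)] [ 0.65834165 -0.16142024  0.19804273]
top 130 [(np.float64(0.196), 36), (np.float64(0.192), 33), (np.float64(0.2), 24), (np.float64(0.188), 14), (np.float64(0.184), 9)] [ 0.66237969 -0.18297656  0.19770352]
```

Request:
{"name": "play_rows", "arguments": {
  "deltas": [
    [0, 0, 0.002, 0, 0, 0],
    [0, 0, 0, 0, 0, 0],
    [0, 0, 0, 0, 0, 0],
    [0, 0, 0, 0, 0, 0],
    [0, 0, 0, 0, 0, 0],
    [0, 0, 0, 0, 0, 0],
    [0, 0, -0.02, 0, 0, 0],
    [-0.03, 0, -0.01, 0, 0, 0],
    [-0.05, 0, 0, 0, 0, 0],
    [-0.05, 0, 0, 0, 0, 0]
  ]
}}

```text
clock: 7.3
tool_pos: [0.5473, -0.2309, 0.1583]
orientation: [-177.8, 42.4, 179.8]
force: [-0.7, -1.0, 0.2]
opening: 0.0005
gripper_force: 0.0
```

```bash
python3 - <<'E'
from h import *
print(get_obs()['tool_pos'])
p,d,m=snap('wrist','w4.png'); w=cloud(d,m)
p2,d2,m2=snap('top'); w2=cloud(d2,m2)
for n,W,P in (('wrist',w,p),('top',w2,p2)):
    k=(W[...,0]>.645)&(W[...,0]<.672)&(W[...,1]<-.12)&(W[...,1]>-.345)&(W[...,2]>.06)&(W[...,2]<.25)
    q=W[k]; print(n,len(q),np.percentile(q[:,2],[2,5,50,95,98]).round(4) if len(q) else '')
# jars check
k=(w2[...,2]>.1)&(w2[...,2]<.125)&(w2[...,0]>.55)&(w2[...,0]<.68)&(w2[...,1]>.03)&(w2[...,1]<.41)
n,l,st,c=cv2.connectedComponentsWithStats(k.astype(np.uint8))
for i in range(1,n):
    if st[i,4]>20: q=w2[l==i]; print(q.mean(0).round(4),len(q),[round(float(a),4) for a in cv2.minEnclosingCircle(q[:,:2].astype(np.float32))[0]])
E
```

```text
[ 0.54725962 -0.23089223  0.15828626]
wrist 0 
top 239 [0.1899 0.1914 0.2003 0.2176 0.2233]
[0.6189 0.3538 0.1102] 118 [0.6187, 0.3536]
[0.6109 0.2634 0.1102] 112 [0.6118, 0.2619]
```

Sash lip top is now ≈ 0.200, so the edge is at 0.188. Next I turn the tool upright and go over the right jar.

Request:
{"name": "play_rows", "arguments": {
  "deltas": [
    [0, 0, 0.05, 0, 0.03, 0],
    [0, 0, 0.05, 0, 0.03, 0],
    [0, 0, 0.05, 0, 0.03, 0],
    [0, 0.03, 0.03, 0, 0.03, 0],
    [0, 0.05, 0, 0, 0.03, 0],
    [0, 0.05, 0, 0, 0.03, 0],
    [0.01, 0.05, 0, 0, 0.03, 0],
    [0.01, 0.05, 0, 0, 0.025, 0],
    [0.01, 0.05, 0, 0, 0, 0],
    [0.01, 0.05, 0, 0, 0, 0]
  ],
  "gripper": 0.55
}}

```text
clock: 8.4
tool_pos: [0.5787, 0.0348, 0.2706]
orientation: [-178.6, 3.9, 179.9]
force: [1.2, -0.9, -0.9]
opening: 0.0673
gripper_force: 0.0
```

Request:
{"name": "play_rows", "arguments": {
  "deltas": [
    [0.01, 0.05, 0, 0, 0, 0],
    [0.01, 0.05, 0, 0, 0, 0],
    [0.01, 0.05, 0, 0, 0, 0],
    [0.01, 0.05, 0, 0, 0, 0],
    [0.005, 0.05, 0, 0, 0, 0],
    [0, 0, 0, 0, 0, 0],
    [0, 0, 0, 0, 0, 0]
  ]
}}

```text
clock: 9.1
tool_pos: [0.6133, 0.234, 0.2701]
orientation: [-178.6, 3.8, 180.0]
force: [-0.5, 0.6, 0.3]
opening: 0.0678
gripper_force: 0.0
```

```bash
cat > jars.py <<'E'
from h import *
import sys
o=get_obs(); print(o['tool_pos'].round(4),o['orientation'].round(1),o['opening'])
for n in sys.argv[1:]:
    p,d,m=snap(n,'last_%s.png'%n); W=cloud(d,m)
    k=(W[...,2]>.095)&(W[...,2]<.125)&(W[...,0]>.5)&(W[...,0]<.72)&(W[...,1]>0)&(W[...,1]<.45)&(p.min(2)>110)
    c,l,st,_=cv2.connectedComponentsWithStats(k.astype(np.uint8))
    for i in range(1,c):
        if st[i,4]>20:
            q=W[l==i]; (a,b),r=cv2.minEnclosingCircle(q[:,:2].astype(np.float32)); print(n,len(q),round(a,4),round(b,4),round(r,4),q.mean(0).round(3))
E
python3 jars.py wrist top
```

```text
[0.6133 0.234  0.2701] [-178.6    3.8  180. ] 0.06779326403147198
wrist 2598 0.6212 0.3571 0.0267 [0.62  0.356 0.112]
top 57 0.6097 0.3521 0.0246 [0.608 0.351 0.109]
top 89 0.6117 0.264 0.0268 [0.608 0.263 0.11 ]
```

Request:
{"name": "play_rows", "arguments": {
  "deltas": [
    [-0.002, 0.036, 0, -0.008, 0.021, 0],
    [0, 0, -0.04, 0, 0, 0],
    [0, 0, -0.04, 0, 0, 0],
    [0, 0, -0.04, 0, 0, 0],
    [0, 0, -0.025, 0, 0, 0],
    [0, 0, 0, 0, 0, 0],
    [0, 0, 0, 0, 0, 0]
  ]
}}

```text
clock: 9.9
tool_pos: [0.6117, 0.2603, 0.155]
orientation: [-177.1, 0.1, 179.9]
force: [-0.3, -0.4, 0.9]
opening: 0.0685
gripper_force: 0.0
```

```bash
python3 jars.py wrist
```

```text
[0.6117 0.2603 0.155 ] [-1.771e+02  1.000e-01  1.799e+02] 0.06853386551707813
wrist 5202 0.6143 0.2663 0.0258 [0.613 0.265 0.112]
wrist 2079 0.6195 0.3572 0.0255 [0.606 0.356 0.112]
```

View pics/last_wrist.png

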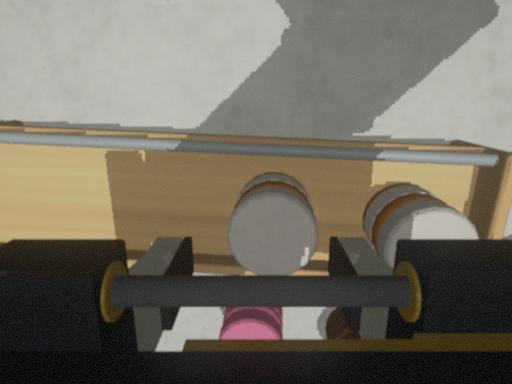

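The jar lid at (273,230) sits between the fingers at (160,290) and (360,290), with the neighbour at (420,220). I'll fix the roll, go down and grip.

Request:
{"name": "play_rows", "arguments": {
  "deltas": [
    [0.002, 0.006, -0.01, 0.016, 0, 0],
    [0, 0, -0.02, 0, 0, 0],
    [0, 0, -0.02, 0, 0, 0],
    [0, 0, -0.02, 0, 0, 0],
    [0, 0, 0, 0, 0, 0],
    [0, 0, 0, 0, 0, 0]
  ]
}}

```text
clock: 10.55
tool_pos: [0.6134, 0.266, 0.0997]
orientation: [-180.0, 0.1, 179.9]
force: [0.1, 0.1, 0.5]
opening: 0.0679
gripper_force: 0.0
```

Request:
{"name": "play_rows", "arguments": {
  "deltas": [
    [0, 0, 0, 0, 0, 0],
    [0, 0, 0, 0, 0, 0],
    [0, 0, 0, 0, 0, 0],
    [0, 0, 0, 0, 0, 0],
    [0, 0, 0, 0, 0, 0]
  ],
  "gripper": -1
}}

```text
clock: 11.05
tool_pos: [0.6131, 0.266, 0.0992]
orientation: [-180.0, 0.1, 179.9]
force: [-1.9, 0.2, 6.0]
opening: 0.0532
gripper_force: 30.0
```

Request:
{"name": "play_rows", "arguments": {
  "deltas": [
    [0, 0, 0.025, 0, 0, 0],
    [0, 0, 0.05, 0, 0, 0],
    [0, 0, 0.05, 0, 0, 0],
    [0, 0, 0.05, 0, 0, 0],
    [0, -0.02, 0.02, 0, 0, 0],
    [-0.005, -0.04, 0, 0, 0, 0],
    [-0.005, -0.05, 0, 0, 0, 0],
    [-0.005, -0.05, 0, 0, 0, 0],
    [-0.005, -0.05, 0, 0, 0, 0],
    [-0.005, -0.05, 0, 0, 0, 0]
  ]
}}

```text
clock: 12.05
tool_pos: [0.5916, 0.0559, 0.2533]
orientation: [-179.9, -0.1, 179.9]
force: [0.7, -0.1, -1.6]
opening: 0.0538
gripper_force: 30.0
```

Request:
{"name": "play_rows", "arguments": {
  "deltas": [
    [-0.005, -0.05, 0, 0, 0, 0],
    [-0.005, -0.05, 0, 0, 0, 0],
    [-0.005, -0.05, 0, 0, 0, 0],
    [-0.005, -0.05, 0, 0, 0, 0],
    [-0.005, -0.05, 0, 0, 0, 0],
    [-0.005, -0.05, 0, 0, 0, 0],
    [-0.005, -0.05, 0, 0, 0, 0],
    [-0.005, -0.04, 0, 0, 0, 0],
    [0, -0.02, 0, 0, 0, 0],
    [0, 0, 0, 0, 0, 0]
  ]
}}

```text
clock: 13.05
tool_pos: [0.5597, -0.2722, 0.253]
orientation: [-180.0, -0.1, 179.7]
force: [-0.4, -0.3, -1.4]
opening: 0.0533
gripper_force: 30.0
```

Request:
{"name": "play_rows", "arguments": {
  "deltas": [
    [-0.004, -0.041, 0, 0, 0, 0],
    [0, 0, -0.04, 0, 0, 0],
    [0, 0, -0.05, 0, 0, 0],
    [0, 0, -0.05, 0, 0, 0],
    [0, 0, -0.04, 0, 0, 0],
    [0, 0, -0.03, 0, 0, 0],
    [0, 0, -0.01, 0, 0, 0],
    [0, 0, 0, 0, 0, 0]
  ]
}}

```text
clock: 13.85
tool_pos: [0.5569, -0.3022, 0.0769]
orientation: [-180.0, -0.1, 179.9]
force: [0.6, -0.8, -1.1]
opening: 0.0533
gripper_force: 30.0
```

Request:
{"name": "play_rows", "arguments": {
  "deltas": [
    [0, 0, -0.005, 0, 0, 0],
    [0, 0, -0.004, 0, 0, 0],
    [0, 0, -0.002, 0, 0, 0],
    [0, 0, 0, 0, 0, 0],
    [0, 0, 0, 0, 0, 0]
  ]
}}

```text
clock: 14.35
tool_pos: [0.5576, -0.3031, 0.0697]
orientation: [-179.9, 0.0, 179.9]
force: [0.1, -0.4, -0.3]
opening: 0.0535
gripper_force: 30.0
```

Request:
{"name": "play_rows", "arguments": {
  "deltas": [
    [0, 0, -0.0015, 0, 0, 0],
    [0, 0, 0, 0, 0, 0],
    [0, 0, 0, 0, 0, 0]
  ]
}}

```text
clock: 14.65
tool_pos: [0.5574, -0.3031, 0.068]
orientation: [-179.9, 0.0, 179.9]
force: [-0.4, -0.7, -2.4]
opening: 0.0535
gripper_force: 30.0
```

Request:
{"name": "play_rows", "arguments": {
  "deltas": [
    [0, 0, 0, 0, 0, 0],
    [0, 0, 0, 0, 0, 0],
    [0, 0, 0, 0, 0, 0],
    [0, 0, 0.03, 0, 0, 0],
    [0, 0, 0.05, 0, 0, 0],
    [0, 0, 0.05, 0, 0, 0],
    [0, 0.01, 0.05, 0, 0, 0],
    [0.005, 0.04, 0.04, 0, 0, 0],
    [0.005, 0.05, 0, 0, 0, 0],
    [0.005, 0.05, 0, 0, 0, 0]
  ],
  "gripper": 0.55
}}

```text
clock: 15.65
tool_pos: [0.5698, -0.1821, 0.2457]
orientation: [-179.9, 0.2, 179.8]
force: [0.9, -0.1, -0.3]
opening: 0.0676
gripper_force: 0.0
```

Request:
{"name": "play_rows", "arguments": {
  "deltas": [
    [0.005, 0.05, 0, 0, 0, 0],
    [0.005, 0.05, 0, 0, 0, 0],
    [0.005, 0.05, 0, 0, 0, 0],
    [0.005, 0.05, 0, 0, 0, 0],
    [0.005, 0.05, 0, 0, 0, 0],
    [0.005, 0.05, 0, 0, 0, 0],
    [0.005, 0.05, 0, 0, 0, 0],
    [0.005, 0.05, 0, 0, 0, 0],
    [0.005, 0.05, 0, 0, 0, 0],
    [0.005, 0.05, 0, 0, 0, 0]
  ]
}}

```text
clock: 16.65
tool_pos: [0.6093, 0.2186, 0.2443]
orientation: [-179.9, 0.0, 179.9]
force: [0.6, -0.4, 0.1]
opening: 0.0677
gripper_force: 0.0
```

Request:
{"name": "play_rows", "arguments": {
  "deltas": [
    [0.005, 0.05, 0, 0, 0, 0],
    [0.005, 0.05, 0, 0, 0, 0],
    [0.005, 0.05, 0, 0, 0, 0],
    [0, 0, 0, 0, 0, 0],
    [0, 0, 0, 0, 0, 0]
  ]
}}

```text
clock: 17.15
tool_pos: [0.6211, 0.3379, 0.2433]
orientation: [-179.9, -0.0, 180.0]
force: [0.6, -0.5, -0.4]
opening: 0.068
gripper_force: 0.0
```

```bash
python3 jars.py wrist top
```

```text
[0.6211 0.3379 0.2433] [-179.9   -0.   180. ] 0.06801980773271821
wrist 291 0.6284 0.345 0.0139 [0.629 0.344 0.112]
top 89 0.6154 0.3561 0.0265 [0.615 0.355 0.11 ]
```

View pics/last_top.png

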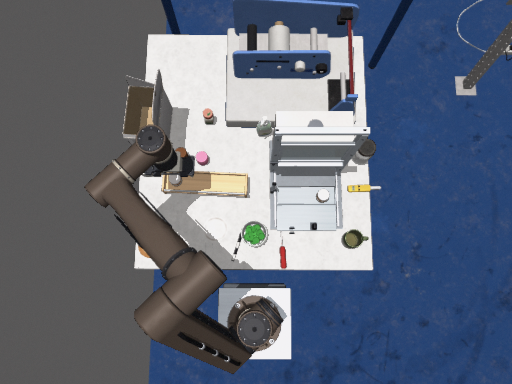

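The first jar stands in the tray at (323,196). The other is still on the rack at (175,179), partly covered by the gripper. I'll lower towards it.

Request:
{"name": "play_rows", "arguments": {
  "deltas": [
    [-0.001, 0.0235, 0, 0, 0, 0],
    [0, 0, -0.04, 0, 0, 0],
    [0, 0, -0.04, 0, 0, 0],
    [0, 0, -0.03, 0, 0, 0],
    [0, 0, 0, 0, 0, 0],
    [0, 0, 0, 0, 0, 0]
  ]
}}

```text
clock: 17.85
tool_pos: [0.6211, 0.3554, 0.1568]
orientation: [-179.9, 0.0, 179.9]
force: [0.0, 0.3, 1.3]
opening: 0.068
gripper_force: 0.0
```

```bash
python3 jars.py wrist
```

```text
[0.6211 0.3554 0.1568] [-179.9    0.   179.9] 0.06799713598017315
wrist 4655 0.6223 0.3572 0.0257 [0.621 0.357 0.112]
```

Request:
{"name": "play_rows", "arguments": {
  "deltas": [
    [0, 0.002, -0.012, 0, 0, 0],
    [0, 0, -0.02, 0, 0, 0],
    [0, 0, -0.02, 0, 0, 0],
    [0, 0, -0.02, 0, 0, 0],
    [0, 0, 0, 0, 0, 0],
    [0, 0, 0, 0, 0, 0]
  ]
}}

```text
clock: 18.5
tool_pos: [0.6208, 0.3574, 0.0986]
orientation: [-179.9, 0.0, 179.9]
force: [-0.6, -0.5, 1.3]
opening: 0.0676
gripper_force: 0.0
```

Request:
{"name": "play_rows", "arguments": {
  "deltas": [
    [0, 0, 0, 0, 0, 0],
    [0, 0, 0, 0, 0, 0],
    [0, 0, 0, 0, 0, 0],
    [0, 0, 0, 0, 0, 0],
    [0, 0, 0, 0, 0, 0]
  ],
  "gripper": -1
}}

```text
clock: 19.0
tool_pos: [0.621, 0.3575, 0.0994]
orientation: [-180.0, 0.1, 179.9]
force: [-1.3, -1.2, 5.9]
opening: 0.0533
gripper_force: 30.0
```

Request:
{"name": "play_rows", "arguments": {
  "deltas": [
    [0, 0, 0.025, 0, 0, 0],
    [0, 0, 0.05, 0, 0, 0],
    [0, 0, 0.05, 0, 0, 0],
    [0, 0, 0.05, 0, 0, 0],
    [0, -0.02, 0.02, 0, 0, 0],
    [-0.005, -0.04, 0, 0, 0, 0],
    [-0.005, -0.05, 0, 0, 0, 0],
    [-0.005, -0.05, 0, 0, 0, 0],
    [-0.005, -0.05, 0, 0, 0, 0],
    [-0.005, -0.05, 0, 0, 0, 0]
  ]
}}

```text
clock: 20.0
tool_pos: [0.5995, 0.1474, 0.2533]
orientation: [-179.9, -0.1, 179.9]
force: [-0.2, 0.4, -1.5]
opening: 0.0531
gripper_force: 30.0
```

Request:
{"name": "play_rows", "arguments": {
  "deltas": [
    [-0.006, -0.05, 0, 0, 0, 0],
    [-0.006, -0.05, 0, 0, 0, 0],
    [-0.006, -0.05, 0, 0, 0, 0],
    [-0.006, -0.05, 0, 0, 0, 0],
    [-0.006, -0.05, 0, 0, 0, 0],
    [-0.006, -0.05, 0, 0, 0, 0],
    [-0.006, -0.05, 0, 0, 0, 0],
    [-0.006, -0.05, 0, 0, 0, 0],
    [-0.006, -0.03, 0, 0, 0, 0],
    [0, 0, 0, 0, 0, 0]
  ]
}}

```text
clock: 21.0
tool_pos: [0.5556, -0.1975, 0.2532]
orientation: [-179.9, -0.1, 179.7]
force: [-0.1, 0.7, -1.7]
opening: 0.0537
gripper_force: 30.0
```

```bash
python3 - <<'E'
from h import *
print(get_obs()['tool_pos'])
p,d,m=snap('top'); W=cloud(d,m)
k=(W[...,2]>.05)&(W[...,2]<.1)&(W[...,0]>.5)&(W[...,0]<.63)&(W[...,1]>-.37)&(W[...,1]<-.24)&(p.min(2)>150)
q=W[k];print(len(q),q.mean(0) if len(q) else '')
if len(q): print(cv2.minEnclosingCircle(q[:,:2].astype(np.float32)))
E
```

```text
[ 0.55560599 -0.19746927  0.25315501]
14 [ 0.54353737 -0.3088786   0.07854884]
((0.5490288734436035, -0.3054797649383545), 0.020282041281461716)
```

Request:
{"name": "play_rows", "arguments": {
  "deltas": [
    [0, -0.02, 0, 0, 0, 0],
    [0, 0, -0.04, 0, 0, 0],
    [0, 0, -0.05, 0, 0, 0],
    [0, 0, -0.05, 0, 0, 0],
    [0, 0, -0.04, 0, 0, 0],
    [0, 0, -0.03, 0, 0, 0],
    [0, 0, -0.012, 0, 0, 0],
    [0, 0, -0.005, 0, 0, 0],
    [0, 0, 0, 0, 0, 0],
    [0, 0, 0, 0, 0, 0]
  ]
}}

```text
clock: 22.05
tool_pos: [0.5584, -0.2107, 0.0742]
orientation: [-179.9, 0.1, 179.9]
force: [0.0, 1.3, -1.3]
opening: 0.0534
gripper_force: 30.0
```

Request:
{"name": "play_rows", "arguments": {
  "deltas": [
    [0, 0, -0.004, 0, 0, 0],
    [0, 0, -0.0035, 0, 0, 0],
    [0, 0, 0, 0, 0, 0],
    [0, 0, 0, 0, 0, 0]
  ]
}}

```text
clock: 22.45
tool_pos: [0.558, -0.2107, 0.0674]
orientation: [-179.9, 0.1, 179.9]
force: [0.1, 0.2, 1.1]
opening: 0.0533
gripper_force: 30.0
```

Request:
{"name": "play_rows", "arguments": {
  "deltas": [
    [0, 0, 0, 0, 0, 0],
    [0, 0, 0, 0, 0, 0],
    [0, 0, 0, 0, 0, 0],
    [0, 0, 0.02, 0, 0, 0],
    [0, 0, 0.05, 0, 0, 0],
    [0, 0, 0.05, 0, 0, 0],
    [-0.02, -0.01, 0.05, 0, 0, 0],
    [-0.05, -0.01, 0, 0, 0, 0],
    [-0.05, -0.01, 0, 0, 0, 0],
    [-0.05, -0.01, 0, 0, 0, 0]
  ],
  "gripper": 0.55
}}

```text
clock: 23.45
tool_pos: [0.4198, -0.2427, 0.2029]
orientation: [-179.9, 0.0, 179.9]
force: [-0.5, -0.7, 0.9]
opening: 0.0677
gripper_force: 0.0
```

```bash
python3 - <<'E'
from h import *
print(get_obs()['tool_pos'])
for n in ('top','side'):
    p,d,m=snap(n,'place_%s.png'%n); W=cloud(d,m)
    k=(W[...,2]>.065)&(W[...,2]<.09)&(W[...,0]>.5)&(W[...,0]<.63)&(W[...,1]>-.37)&(W[...,1]<-.14)&(p.min(2)>130)
    c,l,st,_=cv2.connectedComponentsWithStats(k.astype(np.uint8))
    for i in range(1,c):
        if st[i,4]>15: q=W[l==i]; print(n,len(q),cv2.minEnclosingCircle(q[:,:2].astype(np.float32)),np.percentile(q[:,2],[10,50,90]).round(4))
E
```

```text
[ 0.41980421 -0.24274186  0.20287944]
top 18 ((0.5754746198654175, -0.2983977198600769), 0.01602742075920105) [0.0726 0.0792 0.0844]
side 95 ((0.5578938126564026, -0.20597007870674133), 0.02655986323952675) [0.0756 0.0789 0.0826]
```

View pics/place_side.png

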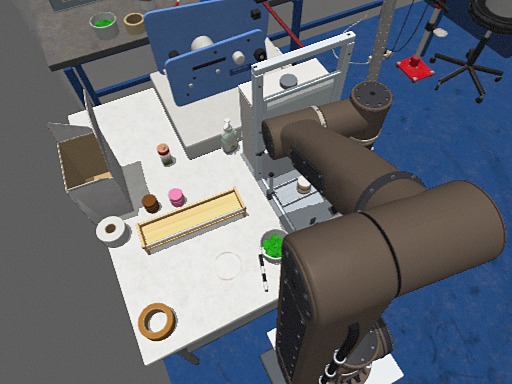

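Both jars are in the tray: lids near (304,185) in the side view, tops at ~0.079. Next: push the handle with closed fingers.

Request:
{"name": "play_rows", "arguments": {
  "deltas": [
    [-0.03, -0.01, 0, 0, 0, 0],
    [-0.026, -0.013, 0, 0, 0, 0],
    [0, 0, -0.02, 0, 0, 0],
    [0, 0, -0.04, 0, 0, 0],
    [0, 0, -0.04, 0, 0, 0],
    [0, 0, -0.04, 0, 0, 0],
    [0, 0, -0.035, 0, 0, 0],
    [0, 0, 0, 0, 0, 0],
    [0, 0, 0, 0, 0, 0]
  ],
  "gripper": -1
}}

```text
clock: 24.45
tool_pos: [0.3768, -0.2612, 0.0631]
orientation: [-179.9, -0.1, 179.9]
force: [-0.6, -0.6, 1.5]
opening: 0.0027
gripper_force: 0.0
```

```bash
python3 - <<'E'
from h import *
print(get_obs()['tool_pos'])
p,d,m=snap('wrist','push.png')
E
```

```text
[ 0.37677186 -0.26115557  0.06306643]
```

View pics/push.png

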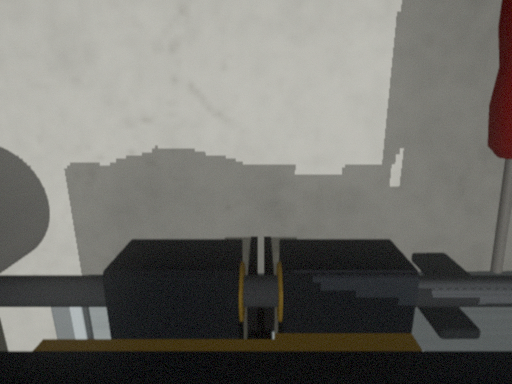

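Only the finger backs show at (262,290), with the mug at left clear of the gripper. I'll push gently.

Request:
{"name": "play_rows", "arguments": {
  "deltas": [
    [0.01, 0, 0, 0, 0, 0],
    [0.01, 0, 0, 0, 0, 0],
    [0.01, 0, 0, 0, 0, 0],
    [0.012, 0, 0, 0, 0, 0],
    [0.014, 0, 0, 0, 0, 0],
    [0.016, 0, 0, 0, 0, 0],
    [0.016, 0, 0, 0, 0, 0],
    [0.016, 0, 0, 0, 0, 0],
    [0.016, 0, 0, 0, 0, 0],
    [0.016, 0, 0, 0, 0, 0]
  ]
}}

```text
clock: 25.5
tool_pos: [0.4864, -0.2609, 0.0625]
orientation: [-179.9, -0.0, 179.9]
force: [-3.7, 2.9, 1.3]
opening: 0.0008
gripper_force: 1.9
```

Request:
{"name": "play_rows", "arguments": {
  "deltas": [
    [0.016, 0, 0, 0, 0, 0],
    [0.016, 0, 0, 0, 0, 0],
    [0.016, 0, 0, 0, 0, 0],
    [0.016, 0, 0, 0, 0, 0],
    [0.015, 0, 0, 0, 0, 0],
    [0.012, 0, 0, 0, 0, 0],
    [0.01, 0, 0, 0, 0, 0],
    [0, 0, 0, 0, 0, 0]
  ]
}}

```text
clock: 26.3
tool_pos: [0.5685, -0.2615, 0.0632]
orientation: [-179.9, 0.2, 179.9]
force: [-0.3, -0.1, 0.3]
opening: 0.0006
gripper_force: 0.0
```

Request:
{"name": "play_rows", "arguments": {
  "deltas": [
    [0.006, 0, 0, 0, 0, 0],
    [0.005, 0, 0, 0, 0, 0],
    [0, 0, 0, 0, 0, 0]
  ]
}}

```text
clock: 26.6
tool_pos: [0.5758, -0.2613, 0.0632]
orientation: [-179.9, 0.1, 179.9]
force: [-0.3, 0.6, 0.3]
opening: 0.0001
gripper_force: 0.0
```

Request:
{"name": "play_rows", "arguments": {
  "deltas": [
    [0.004, 0, 0, 0, 0, 0],
    [0.003, 0, 0, 0, 0, 0],
    [0, 0, 0, 0, 0, 0]
  ]
}}

```text
clock: 26.9
tool_pos: [0.5811, -0.2611, 0.063]
orientation: [-179.9, 0.0, 179.9]
force: [-1.4, 0.0, 1.3]
opening: 0.0004
gripper_force: 0.5
```

Request:
{"name": "play_rows", "arguments": {
  "deltas": [
    [0.003, 0, 0, 0, 0, 0],
    [0.002, 0, 0, 0, 0, 0],
    [0, 0, 0, 0, 0, 0]
  ]
}}

```text
clock: 27.2
tool_pos: [0.5814, -0.2611, 0.0625]
orientation: [-180.0, -0.3, 179.9]
force: [-11.6, -0.5, 8.7]
opening: 0.0006
gripper_force: 5.6
```

End stop felt at x ≈ 0.581, as expected. I'll back off, rise and check.

Request:
{"name": "play_rows", "arguments": {
  "deltas": [
    [-0.02, 0, 0, 0, 0, 0],
    [-0.03, 0, 0, 0, 0, 0],
    [0, 0, 0.05, 0, 0, 0],
    [0, 0, 0.05, 0, 0, 0],
    [0, 0, 0.05, 0, 0, 0],
    [0, 0.02, 0.05, 0, 0, 0],
    [-0.03, 0.03, 0, 0, 0, 0],
    [-0.03, 0.03, 0, 0, 0, 0],
    [0, 0, 0, 0, 0, 0],
    [0, 0, 0, 0, 0, 0]
  ]
}}

```text
clock: 28.2
tool_pos: [0.4971, -0.1966, 0.2237]
orientation: [-179.9, 0.1, 180.0]
force: [-0.1, -0.1, -0.3]
opening: 0.0006
gripper_force: 0.0
```

```bash
python3 - <<'E'
from h import *
print(get_obs()['tool_pos'])
for n in ('top','wrist','side'):
    p,d,m=snap(n,'home_%s.png'%n); W=cloud(d,m); dk=p.max(2)<75
    for nm,b in [('handle',((.55,.65),(-.30,-.22),(.03,.09))),('catch',((.55,.62),(-.20,-.13),(.025,.08))),('hookup',((.55,.62),(-.12,-.04),(.1,.2))),('hooklow',((.55,.62),(-.12,-.04),(.03,.07)))]:
        k=dk
        for i in range(3): k=k&(W[...,i]>b[i][0])&(W[...,i]<b[i][1])
        if k.sum(): q=W[k]; print(n,nm,k.sum(),np.percentile(q,5,axis=0).round(3),np.percentile(q,95,axis=0).round(3),np.median(q,0).round(3))
E
```

```text
[ 0.49712809 -0.19660985  0.22372667]
wrist hookup 379 [ 0.579 -0.087  0.165] [ 0.583 -0.074  0.177] [ 0.58  -0.081  0.171]
side catch 37 [ 0.572 -0.169  0.027] [ 0.596 -0.154  0.059] [ 0.575 -0.159  0.044]
side hookup 20 [ 0.579 -0.085  0.166] [ 0.589 -0.072  0.18 ] [ 0.582 -0.078  0.176]
side hooklow 22 [ 0.574 -0.085  0.035] [ 0.587 -0.066  0.056] [ 0.577 -0.07   0.047]
```

View pics/home_wrist.png

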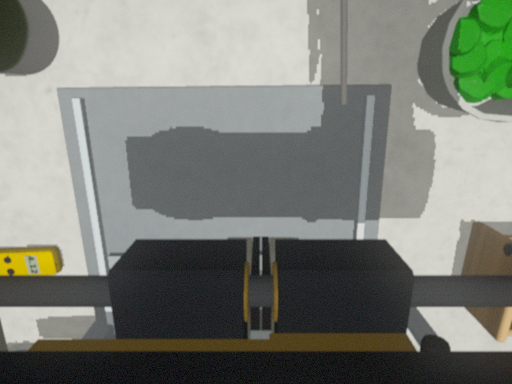

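The tray is home: catch at (0.584, -0.162), hook upright at (0.582, -0.080). I'll go to the hook's outer side.

Request:
{"name": "play_rows", "arguments": {
  "deltas": [
    [0, 0.04, 0.03, 0, 0, 0],
    [0.01, 0.05, 0, 0, 0, 0],
    [0.02, 0.05, 0, 0, 0, 0],
    [0.03, 0.05, 0, 0, 0, 0],
    [0.03, 0.03, 0, 0, 0, 0],
    [0.0175, 0, 0, 0, 0, 0],
    [0, 0, -0.04, 0, 0, 0],
    [0, 0, -0.05, 0, 0, 0],
    [0, 0, -0.025, 0, 0, 0],
    [0, 0, 0, 0, 0, 0]
  ]
}}

```text
clock: 29.35
tool_pos: [0.581, -0.0222, 0.151]
orientation: [-179.8, -0.4, 179.8]
force: [-0.6, 0.1, 0.2]
opening: 0.0002
gripper_force: 0.0
```

Request:
{"name": "play_rows", "arguments": {
  "deltas": [
    [0, -0.02, 0, 0, 0, 0],
    [0, -0.02, 0, 0, 0, 0],
    [0, -0.025, -0.003, 0, 0, 0],
    [0, -0.014, -0.007, 0, 0, 0],
    [0, -0.013, -0.007, 0, 0, 0],
    [0, -0.01, -0.01, 0, 0, 0],
    [0, -0.01, -0.01, 0, 0, 0],
    [0, 0, 0, 0, 0, 0]
  ]
}}

```text
clock: 30.15
tool_pos: [0.5815, -0.1115, 0.1235]
orientation: [-179.9, -0.2, 179.8]
force: [-1.3, -0.3, -0.1]
opening: 0.0003
gripper_force: 0.0
```

```bash
python3 - <<'E'
from h import *
print(get_obs()['tool_pos'])
for n in ('side','top','wrist'):
    p,d,m=snap(n,'hook_%s.png'%n); W=cloud(d,m); dk=p.max(2)<80
    b=((.55,.62),(-.22,-.06),(.06,.18)); k=dk
    for i in range(3): k=k&(W[...,i]>b[i][0])&(W[...,i]<b[i][1])
    q=W[k]; print(n,len(q))
    for a in np.arange(-.22,-.06,.015):
        s=q[(q[:,1]>=a)&(q[:,1]<a+.015)]
        if len(s)>2: print(round(a,3),len(s),s.mean(0).round(3))
E
```

```text
[ 0.58154873 -0.11151868  0.12353219]
side 0
top 5
-0.085 3 [ 0.575 -0.08   0.178]
wrist 1545
-0.205 16 [ 0.581 -0.19   0.175]
-0.19 5 [ 0.58  -0.19   0.175]
-0.175 141 [ 0.575 -0.165  0.062]
-0.16 115 [ 0.575 -0.156  0.062]
-0.115 1110 [ 0.578 -0.11   0.141]
-0.085 138 [ 0.585 -0.074  0.06 ]
-0.07 20 [ 0.586 -0.069  0.06 ]
```

Request:
{"name": "play_rows", "arguments": {
  "deltas": [
    [0, -0.008, -0.011, 0, 0, 0],
    [0, -0.006, -0.012, 0, 0, 0],
    [0, -0.002, -0.008, 0, 0, 0],
    [0, -0.002, -0.008, 0, 0, 0],
    [0, 0, -0.009, 0, 0, 0],
    [0, 0, -0.006, 0, 0, 0],
    [0, 0, 0, 0, 0, 0]
  ]
}}

```text
clock: 31.0
tool_pos: [0.582, -0.125, 0.0809]
orientation: [-179.9, -0.1, 179.9]
force: [0.7, 0.2, 0.3]
opening: 0.0008
gripper_force: 0.0
```

```bash
python3 - <<'E'
from h import *
print(get_obs()['tool_pos'])
p,d,m=snap('wrist','hk.png'); p2,d2,m2=snap('side')
c=p2[140:240,230:350]
cv2.imwrite('pics/hk2.png',np.hstack([cv2.resize(c,(460,384)),cv2.resize(p[:, 200:],(312,384))]))
E
```

```text
[ 0.58199615 -0.12498133  0.08093596]
```

View pics/hk2.png

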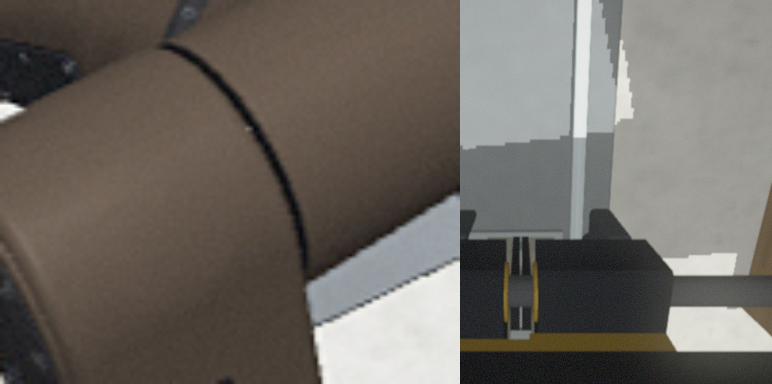

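The picture shows the post at (600,220) and the catch at (470,220), with the bar hidden by the fingers. I'll keep pressing down until contact.

Request:
{"name": "play_rows", "arguments": {
  "deltas": [
    [0, 0, -0.005, 0, 0, 0],
    [0, 0, -0.004, 0, 0, 0],
    [0, 0, 0, 0, 0, 0]
  ]
}}

```text
clock: 31.4
tool_pos: [0.5826, -0.125, 0.0745]
orientation: [-179.9, -0.0, 179.9]
force: [0.4, -0.3, -0.3]
opening: 0.0003
gripper_force: 0.0
```

Request:
{"name": "play_rows", "arguments": {
  "deltas": [
    [0, 0, -0.003, 0, 0, 0],
    [0, 0, -0.002, 0, 0, 0],
    [0, 0, 0, 0, 0, 0]
  ]
}}

```text
clock: 31.7
tool_pos: [0.5828, -0.1251, 0.0739]
orientation: [-179.9, 0.1, 180.0]
force: [-9.3, 3.3, 27.5]
opening: 0.0007
gripper_force: 13.3
```

Request:
{"name": "play_rows", "arguments": {
  "deltas": [
    [0, 0, 0.01, 0, 0, 0],
    [0, 0, 0.04, 0, 0, 0],
    [0, 0, 0.05, 0, 0, 0],
    [0, 0, 0.05, 0, 0, 0],
    [-0.03, 0, 0.05, 0, 0, 0],
    [-0.05, 0.02, 0, 0, 0, 0],
    [-0.05, 0.03, 0, 0, 0, 0],
    [-0.03, 0.05, 0, 0, 0, 0],
    [0, 0.05, 0, 0, 0, 0],
    [0, 0.05, 0, 0, 0, 0]
  ]
}}

```text
clock: 32.7
tool_pos: [0.4536, 0.0361, 0.2315]
orientation: [-180.0, 0.1, 179.9]
force: [1.4, 0.5, 0.5]
opening: 0.0006
gripper_force: 0.0
```

Request:
{"name": "play_rows", "arguments": {
  "deltas": [
    [0, 0.05, 0, 0, 0, 0],
    [0, 0.05, 0, 0, 0, 0],
    [0, 0.05, 0, 0, 0, 0],
    [0, 0.05, 0, 0, 0, 0],
    [0, 0.05, 0, 0, 0, 0],
    [0, 0, 0, 0, 0, 0],
    [0, 0, 0, 0, 0, 0]
  ]
}}

```text
clock: 33.4
tool_pos: [0.4541, 0.2357, 0.2303]
orientation: [-179.9, -0.1, 180.0]
force: [-0.4, -0.5, -0.1]
opening: 0.0005
gripper_force: 0.0
```

```bash
python3 - <<'E'
from h import *
print(get_obs()['tool_pos'],get_obs()['force'])
I=[]
for n,(v0,v1,u0,u1) in (('top',(115,245,262,372)),('side',(30,240,235,365))):
    p,d,m=snap(n); W=cloud(d,m); I.append(cv2.resize(p[v0:v1,u0:u1],(390,480),interpolation=cv2.INTER_CUBIC))
    dk=p.max(2)<80
    b=((.56,.61),(-.23,-.06),(.03,.18)); k=dk
    for i in range(3): k=k&(W[...,i]>b[i][0])&(W[...,i]<b[i][1])
    q=W[k]
    for a in np.arange(-.22,-.06,.02):
        s=q[(q[:,1]>=a)&(q[:,1]<a+.02)]
        if len(s): print(n,'hook',round(a,3),len(s),s.mean(0).round(3))
    k=(W[...,0]>.652)&(W[...,0]<.672)&(W[...,1]<-.12)&(W[...,1]>-.345)&(W[...,2]>.16)&(W[...,2]<.23)&(p.min(2)>150)
    print(n,'lip',k.sum(),np.percentile(W[k][:,2],[5,50,95]).round(4) if k.any() else '')
    k=(W[...,0]>.69)&(W[...,0]<.81)&(W[...,1]<-.15)&(W[...,1]>-.36)&(W[...,2]>.06)&(W[...,2]<.09)
    print(n,'jar',k.sum(), W[k].mean(0) if k.any() else '')
cv2.imwrite('pics/fin.png',np.hstack(I))
E
```

```text
[0.45410178 0.23566527 0.23029696] [-0.41913246 -0.54285737 -0.14428756]
top hook -0.22 5 [ 0.581 -0.206  0.057]
top hook -0.18 6 [ 0.582 -0.167  0.048]
top hook -0.16 2 [ 0.571 -0.158  0.049]
top hook -0.1 2 [ 0.578 -0.086  0.057]
top hook -0.08 3 [ 0.574 -0.078  0.047]
top lip 206 [0.1922 0.1999 0.2081]
top jar 0 
side hook -0.22 6 [ 0.583 -0.203  0.053]
side hook -0.2 3 [ 0.582 -0.197  0.055]
side hook -0.18 13 [ 0.579 -0.165  0.046]
side hook -0.16 11 [ 0.579 -0.155  0.048]
side hook -0.1 3 [ 0.58  -0.083  0.055]
side hook -0.08 19 [ 0.578 -0.071  0.045]
side lip 221 [0.1958 0.1998 0.2037]
side jar 103 [ 0.72340154 -0.24994935  0.07458596]
```

View pics/fin.png

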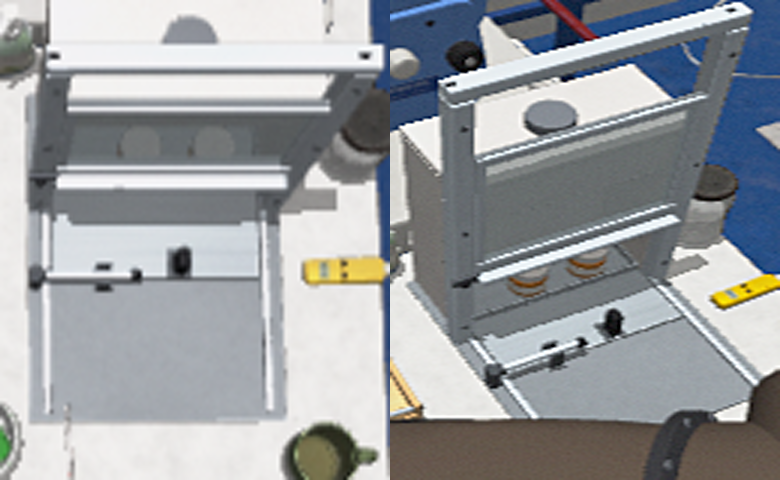

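The hook lies horizontally in the catch (bar from (490,375) to (582,342)) and both jars stand upright under the sash at (528,275) and (588,260). The lip's lower edge is level with the marker at (465,283). I'm handing the job in.

```bash
python3 -c "
from plant import *
print(close_job())"
```

```text
the job is handed in; nothing more can be done
None
```

The job is handed in: the last pictures show the sash edge level with the marker, both jars (only two were present) upright in the tray, the tray home and the hook down in its catch. No verdict came back.

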